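# Stop the timer, present the square seasoning jar and hold the carousel

### The job

The oysters are out of the steamer early: first turn the kitchen timer back to its zero stop so that it will not ring. Then turn the seasoning carousel until the tall square jar stands squarely at the front of its plinth, over the middle of the label strip, and keep a firm hold of the turntable so that it stays still while the cook prises off the jar's tight lid with one hand: finish while still holding it. Leave everything else on the counter where it stands.

Things in the scene. Friction and masses are not known exactly. Their poses are not given: they have to be found in the camera images.
- carousel_base: fixed square wooden plinth of the seasoning carousel, 240 mm wide, 260 mm deep, top 24 mm above the counter; only the turntable on it turns. Origin: on the counter, under the turntable's axis. Its own -x side is its FRONT (roughly towards the robot, up to 0.35 rad askew): that edge alone, 140 mm from the axis, carries a slanted white-and-aluminium label strip, 200 mm long.
- carousel: turntable: wooden disc 232 mm across, top 42 mm above the counter, with six white pots with dark lids seated fast in it, 78 mm from the axis, and a wire rim rail 70 mm up. Turns either way without stops; slight drag (0.06 N m) stops it when let go. Origin: on its axis, 30 mm up; z up; its -x axis points to the tall square jar: jar at the front = same yaw as carousel_base.
- carousel_knob (a point): middle of the round dark wooden knob that tops the turntable's 14 mm post, on its axis, 187 mm above the counter: 38 mm across, straight sides from 175 to 199 mm above the counter, top at 204 mm. It is fixed to the turntable and turns it. The highest pot ends 152 mm above the counter.
- square_jar (a point): centre of the lid top of the tall square jar, the one to bring to the front: 46 mm square, 110 mm high (lid 49 mm square, 14 mm high), lid top 152 mm above the counter, 78 mm from the axis. The only pot both square and tall: one other is square but low (42 mm wide, 58 mm high), one tall but round (46 mm across, 100 mm high), three low and round (48 mm across, 68 mm high).
- timer: fixed body of a white twist kitchen timer on a suction foot: 74 mm across, 20 mm high, with twelve graduations and, at its own -x side, a small raised dark zero index. Origin: under its centre, on the counter; its yaw varies.
- timer_dial (a joint): angle of the timer's dial (rad): 0 = pointer at the zero index, against the zero stop; grows clockwise seen from above, so turn it counter-clockwise to bring it back. A full turn would be 60 minutes; it starts at 6 to 13 minutes (0.6 to 1.35 rad). It stays where it is left; about 0.04 N m turns it.
- timer_grip (a point): point on the timer dial's axis at the height to grip, 53 mm above the counter. The dial is a white disc 58 mm across, top 30 mm above the counter; on it stands a straight grip bar 50 mm long, 12 mm wide, from 30 to 56 mm above the counter, along this point's own x axis (pointer towards -x).
- timer_pointer (a point): the pointer end of the grip bar's top (a dark line on the bar runs from the middle to this end), 25 mm from the dial's axis, 56 mm above the counter; it stands over the zero index when the dial is at zero.
- oyster_dish: a blue ceramic dish with three opened oysters, 112 mm across and 20 mm high, on the counter just in front of the carousel; to be left alone. Origin: centre of its underside.
- sauce_bottle: a loose amber sauce bottle, 60 mm across and 170 mm high, behind the spoon, farther from the robot; to be left alone. Origin: centre of its underside.
- tea_cup: a loose white tea cup, 68 mm across and 70 mm high, beside the timer, its centre about 0.12 m from the timer's axis; to be left alone. Origin: centre of its underside.
- soup_bowl: a loose dark wooden soup bowl, 110 mm across and 60 mm high, its centre about 0.14 m behind the timer; to be left alone. Origin: centre of its underside.
- spoon: a loose wooden spoon, 190 mm long, lying between the carousel and the timer; to be left alone. Origin: middle of its length, on the counter.
- pepper_mill: a loose dark wooden pepper mill, 52 mm across and 165 mm high, its centre about 0.135 m from the timer's axis; to be left alone. Origin: centre of its underside.
- pickle_tub: a loose open clear plastic tub, 80 x 90 x 45 mm, between the robot and the spoon; to be left alone. Origin: centre of its underside.
There are look-alikes about, which are no part of the job. What is shaped like the timer but red is not meant.

How it is judged:
By the outcome, as a careful person would: the job done as asked, in the order asked, and still so for the second after the job is handed in, while the arm keeps its last pose, push and grip.
It also fails if it takes over 64 s, if anything falls off the work surface, if the arm or the gripper's body presses on something with over 40 N, if the wrist force passes 120 N, or if a joint passes its speed limit or range.

### The arm

A 6-joint arm with a two-finger parallel gripper is mounted at the origin on the work surface. World frame = base frame: x ahead of the robot, y to its left, z up, the work surface at z = 0. Lengths are in m, angles in rad, forces in N, time in s.
With the tool pointing down it reaches from about 0.425 to 0.95 m from the base axis. Payload 3.5 kg.
Tool frame: the origin (TCP) lies on the centre line of the jaws, within the pads' length; the fingertips stand 17 mm ahead of it and the grasp point (between the pads) lies 2 mm behind it; z points along the fingers, y is the line along which they close (so a half turn about z gives the same grasp; the last joint's range is limited). The gripper opens to 85 mm and grips with 20 to 120 N. Pads are 22 mm wide; open, the fingers measure 114 mm over their backs; the gripper's body (76 mm by 85 mm) begins 54 mm behind the grasp point. The pads swing forward as they close: fully open they stand 13 mm farther back than shut.
Start: joints at [1.177, 0.286, 1.577, -0, 1.279, -0.15], TCP at [0.163, 0.655, 0.208] pointing down, gripper open.
Joint ranges: [-2.77, 2.77], [-0.9, 2.22], [0.21, 2.48], [-1.53, 4.67], [0.24, 2.81], [-2.84, 2.84]. Speed limits (rad/s): [2.79, 2.79, 3.14, 3.14, 3.14, 3.14].

### API

Orientations are given as a unit quaternion [x, y, z, w].
In Python, from plant import ctrl gives the robot as it stands. The module is installed in compiled form; this text tells all that it offers.
- The arm moves only by the tool drive_tool, never from a script. Its argument "moves" is a list of rows, each a list of 3 entries, a list of its own where there are three numbers: the turn, a rotation vector about the tool's x, y, z in rad, then the shift along the tool's x, y, z in m, then the finger opening in m, from 0 to 0.0854. A call has 1 to 5 rows; each row shifts and turns the commanded pose from where the row before left it, along the tool's axes as they then stand; what a row does not reach is not made up. A row lasts 1/8 s, in which the tool goes at most 62.5 mm and 10.7 degrees, less where a joint would pass 70% of its speed; a pose out of reach is approached as far as the arm can. A call with a gripper value outside its range is refused whole. The fingers move at their own pace and stop on an object; "grip_force" is the grip in N (left out, the last holds). Time passes only in rows, so rows that do not move let the fingers close. It gives the time, the measured TCP pose, the force, the opening and the grip force at its end, in the units of the state.
- ctrl.get_state(): the state, without advancing time (a new reading comes with each control period).
- ctrl.read_camera(name): name is "scene" or "top"; returns a dict with "image" (400x640x3 uint8, red, green, blue), "fx", "fy", "cx", "cy" (pixels), "dist" ([k1, k2, p1, p2, k3] as OpenCV has them; the pictures are not rectified), "R" (3x3) and "t" (3): a world point X has camera coordinates R X + t. Camera axes: x right, y down, z forward; pixel columns grow to the right and rows downward; lengths in m; the calibration is good to about 2 mm. A picture is of the moment at which its call begins. There is no depth.
- ctrl.sign_off(): hands the job in; it is judged then, once.
The state is a dict: "time": time; "qpos": joint angles; "dq": joint speeds; "joint_efforts": joint torques, N m; "eef_pos": TCP position; "tcp_rot": TCP orientation; "contact_force": force on the tool from outside, world axes, zero at the start; "wrist_torque": the same for the moment, N m; "opening": opening from 0.0 (shut) to 1.0 (fully open); "finger_force": force on a finger pad.
Only numpy, scipy, OpenCV 4.12 (cv2) and the standard library are available. Lean on these libraries where they do the work, as an engineer would, in place of code of your own. Each camera call takes 0.05 s, during which the arm holds its last target. There are 200 camera calls.

## Working session

There is one attempt and no reset: what is moved stays moved. The work goes in short steps, Python scripts to look and compute and a tool call to move; the robot and the scene stay as the last step left them, time stands still between calls to the robot, and variables do not carry over. Pictures are saved under pics/ and viewed, at most 10 in all, crops included, and the job is handed in when it is done.

Besides the shell and the picture viewer there is one more tool, called after ">>>" as name(argument=value, ...) on one line, values as JSON. drive_tool: Moves the arm, as the interface text tells. Its arguments: {"type":"object","properties":{"moves":{"type":"array","items":{"type":"array"}},"grip_force":{"type":"number"}},"required":["moves"]}

```bash
mkdir -p pics; cat > h.py <<'E'
import numpy as np, cv2
from plant import ctrl
def cam(n):
    c=ctrl.read_camera(n); c['K']=np.array([[c['fx'],0,c['cx']],[0,c['fy'],c['cy']],[0,0,1.]]); c['d']=np.array(c['dist'],float)
    c['R']=np.array(c['R']);c['t']=np.array(c['t']); return c
def ray(c,uv,z):
    p=cv2.undistortPoints(np.array(uv,float).reshape(-1,1,2),c['K'],c['d']).reshape(-1,2)
    d=np.c_[p,np.ones(len(p))]@c['R']; o=-c['R'].T@c['t']
    return o+d*((z-o[2])/d[:,2])[:,None]
def proj(c,X):
    return cv2.projectPoints(np.array(X,float).reshape(-1,3),cv2.Rodrigues(c['R'])[0],c['t'],c['K'],c['d'])[0].reshape(-1,2)
def save(n,im): cv2.imwrite('pics/'+n,im[:,:,::-1])
E
python3 - <<'E'
from h import *
for n in('scene','top'):
    c=cam(n); save(n+'0.png',c['image']); print(n,c['fx'],-c['R'].T@c['t'],c['R'][2])
s=ctrl.get_state(); print(s)
E
```

```text
scene 416.1986129192793 [ 1.04441906 -0.72489421  1.01289688] [-0.38977381  0.5955717  -0.70240354]
top 370.5945527146828 [0.45787038 0.01553652 1.07698899] [ 0.1215478   0.00800928 -0.99255326]
{'time': 0.1, 'qpos': array([ 1.17702096e+00,  2.87123558e-01,  1.57802974e+00, -3.26016358e-05,
        1.27861624e+00, -1.49994229e-01]), 'dq': array([-0.00036878, -0.00216941, -0.00248   , -0.0014999 ,  0.00098126,
        0.00175788]), 'joint_efforts': array([ 5.23399594e-04, -4.07298946e+01, -2.93697971e+01, -1.38113369e-04,
        3.48530033e-03,  3.14760612e-06]), 'eef_pos': array([0.16265175, 0.65444286, 0.20715504]), 'tcp_rot': array([ 1.21584214e-01,  9.92580523e-01, -1.05264982e-03, -2.77266594e-04]), 'contact_force': array([ 0.62040965, -0.2756454 , -0.9498346 ]), 'wrist_torque': array([ 0.00559897, -0.0363414 , -0.03132053]), 'finger_force': 0.0, 'opening': 0.9982365550640329}
```

View pics/scene0.png

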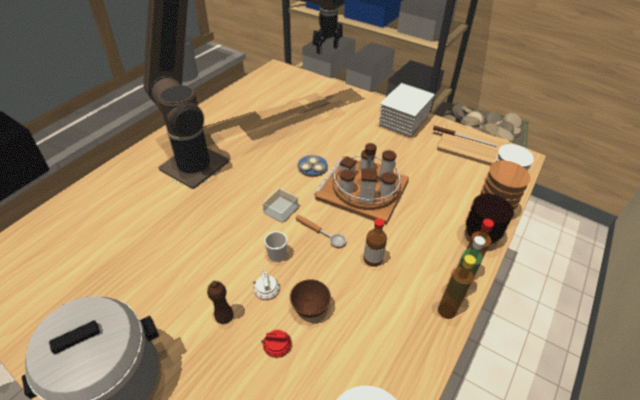

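View pics/top0.png

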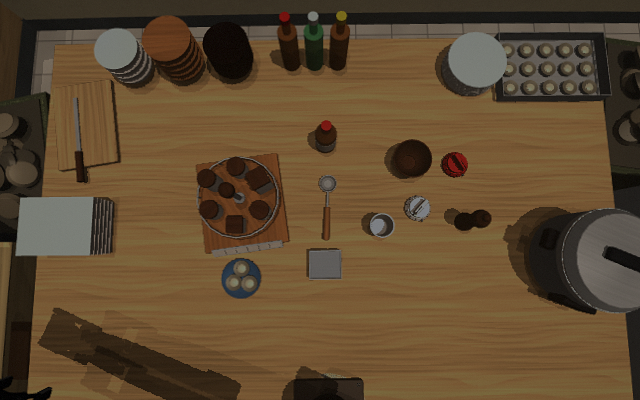

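The scene view shows the white timer at (266,287), the red look-alike at (277,343), the carousel at (365,185) and the dish at (313,165). In the top view the white timer is at (418,208), the red one at (455,163), and the carousel at (240,198) with its label strip at (248,247). Next I'll check one close crop.

```bash
python3 - <<'E'
from h import *
t=cam('top');s=cam('scene')
def crop(c,x,y,w,h,W,H): return cv2.resize(c['image'][y:y+h,x:x+w],(W,H),interpolation=cv2.INTER_CUBIC)
a=crop(t,190,150,100,110,400,300) if 0 else crop(t,188,148,105,80+30,382,400)
b=crop(t,390,185,55,55,400,400) if 0 else crop(t,398,188,40,40,400,400)
c=crop(s,310,135,105,85,400,324)
d=crop(s,246,268,40,40,382,324)[:, :382]
top=np.hstack([a,b]); bot=np.hstack([c,d])
im=np.vstack([top,bot])
im=cv2.resize(im,(648,600)); im=np.clip(im.astype(float)*1.4,0,255).astype(np.uint8); save('crop.png',im)
print(ray(t,[(418,208),(455,163)],0.03),ray(s,[(266,287),(277,343)],0.03))
E
```

```text
[[ 0.56451612 -0.26005649  0.03      ]
 [ 0.69378073 -0.37219719  0.03      ]] [[ 0.57755159 -0.27325127  0.03      ]
 [ 0.70382194 -0.38607882  0.03      ]]
```

View pics/crop.png

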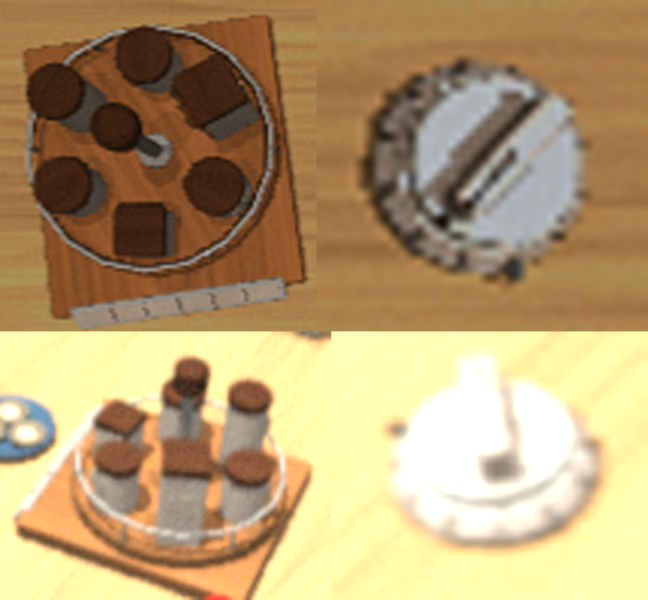

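The tall square jar, the only pot both square and tall, is at crop (210,92), which is top pixel (258,179) and scene pixel (370,176). The low square pot is at crop (142,230), near the front. The timer's zero index is at crop (512,268), top pixel (421.5,220). The pointer end is lower-left at crop (450,210).

Candidates:
- **Timers:** white at top (418,208), chosen. The red one at (455,163) is not meant.
- **Square pots:** tall at (258,179), chosen. The low one at (235,224) is not.

```bash
python3 - <<'E'
from h import *
t=cam('top');s=cam('scene')
def tri(a,b):
    A=[];B=[]
    for c,p in((t,a),(s,b)):
        q=ray(c,[p],0)[0];o=-c['R'].T@c['t'];d=(q-o)/np.linalg.norm(q-o);M=np.eye(3)-np.outer(d,d);A.append(M);B.append(M@o)
    return np.linalg.solve(sum(A),sum(B))
print('knobtop',tri((226.5,190.2),(370.2,148.8)),ray(t,[(226.5,190.2)],.204),ray(s,[(370.2,148.8)],.204))
print('jar',tri((257.7,178.6),(369.5,175.7)),ray(t,[(257.7,178.6)],.152),ray(s,[(369.5,175.7)],.152))
f=lambda x,y:(188+x/3.014,148+y/3.01)
C=ray(t,[f(25,50),f(268,15),f(305,278)],.024);print('plinth',C,np.linalg.norm(np.diff(C,axis=0),axis=1))
S=ray(t,[f(72,318),f(285,287)],.015);print('strip',S,np.linalg.norm(S[1]-S[0]))
# timer blob, top and scene: bright low-saturation
for c,(x,y) in((t,(418,208)),(s,(266,287))):
    r=c['image'][y-22:y+23,x-22:x+23]; hsv=cv2.cvtColor(r,cv2.COLOR_RGB2HSV)
    m=((hsv[...,1]<70)&(hsv[...,2]>90)).astype(np.uint8)
    n,l,st,ce=cv2.connectedComponentsWithStats(m);i=1+np.argmax(st[1:,4]);print(st[i],ce[i]+[x-22,y-22],ray(c,[ce[i]+[x-22,y-22]],.025))
    big=cv2.resize(r,(390,390),interpolation=cv2.INTER_CUBIC)
    big=big if c is t else (big*0.75).astype(np.uint8)
    if c is t: A=np.clip(big*1.3,0,255).astype(np.uint8)
    else: save('timer.png',np.hstack([A,big]))
E
```

```text
knobtop [0.59770881 0.24619264 0.1856412 ] [[0.59386062 0.24066359 0.204     ]] [[0.60836524 0.22571404 0.204     ]]
jar [0.63581502 0.17930962 0.13796751] [[0.63094905 0.17517508 0.152     ]] [[0.64414204 0.16706326 0.152     ]]
plinth [[0.69821596 0.37719792 0.024     ]
 [0.73011192 0.14203383 0.024     ]
 [0.47657748 0.10598589 0.024     ]] [0.2373173 0.2560843]
strip [[0.44077539 0.32741352 0.015     ]
 [0.46841012 0.12569273 0.015     ]] 0.20360489737919638
[ 11  13  23  22 216] [421.41203704 210.91203704] [[ 0.55659737 -0.2707517   0.025     ]]
[ 10   6  26  29 513] [265.85380117 286.6042885 ] [[ 0.57402917 -0.27018022  0.025     ]]
```

View pics/timer.png

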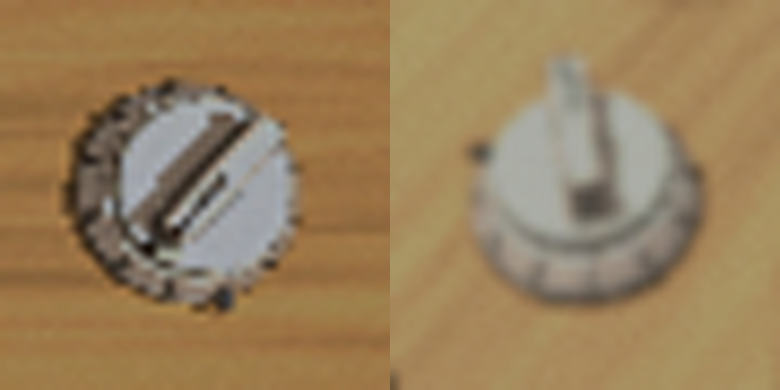

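The left panel (top view) shows the dial centre at (205,186). The dark pointer line runs from the middle (225,175) to the lower-left (178,225), and the index is at (222,300). The right panel (scene view) shows the dial centre at (581,165).

```bash
python3 - <<'E'
from h import *
t=cam('top');s=cam('scene')
f=lambda x,y:(395.5+x/8.667,185.5+y/8.667)
g=lambda x,y:(243.5+(x-390)/8.667,264.5+y/8.667)
print('dial',ray(t,[f(205,186)],.03),ray(s,[g(581,165)],.03))
P=ray(t,[f(225,175),f(178,225)],.056);I=ray(t,[f(222,300)],.02);D=ray(t,[f(205,186)],.03)
print(P,np.linalg.norm(P[1]-P[0]),np.degrees(np.arctan2(*(P[1]-P[0])[1::-1])),'index',I,np.degrees(np.arctan2(*(I-D)[0][1::-1])),np.linalg.norm((I-D)[0,:2]))
# carousel: dark lids
for c,(x0,y0,x1,y1) in((t,(190,150,295,262)),(s,(320,138,408,215))):
    r=cv2.cvtColor(c['image'][y0:y1,x0:x1],cv2.COLOR_RGB2HSV)
    big=cv2.resize(c['image'][y0:y1,x0:x1],None,fx=4,fy=4,interpolation=cv2.INTER_CUBIC)
    v=cv2.cvtColor(big,cv2.COLOR_RGB2HSV)[...,2]
    m=(v<(62 if c is t else 105)).astype(np.uint8)
    n,l,st,ce=cv2.connectedComponentsWithStats(cv2.morphologyEx(m,cv2.MORPH_OPEN,np.ones((7,7))))
    for i in range(1,n):
        if st[i,4]>300: print(st[i],(ce[i]/4+[x0,y0]-.4).round(1))
    save('car_%s.png'%('t' if c is t else 's'),np.clip(cv2.resize(big,None,fx=1.3,fy=1.3)*(1.6 if c is t else 1),0,255).astype(np.uint8))
E
```

```text
dial [[ 0.56744883 -0.26345173  0.03      ]] [[ 0.5693671  -0.26518114  0.03      ]]
[[ 0.56819887 -0.26306228  0.056     ]
 [ 0.55230927 -0.24739336  0.056     ]] 0.022315787331420527 135.40064636744646 index [[ 0.53071634 -0.27015577  0.02      ]] -169.6568042331902 0.037339252715261236
[  146    28   196   150 14598] [250.  174.8]
[   28    76   180   125 10718] [216.4 184.1]
[  37  200   97   79 6118] [210.6 209.6]
[ 235  201   96   80 5461] [259.7 209.8]
[ 143  260   82   75 5653] [235.4 224. ]
[ 166   26  138  172 8909] [374.  168.2]
[ 251   54   51   64 2084] [388.9 157.4]
[  81   81   63  134 4237] [348.3 172.3]
[ 139  217  184   69 1984] [381.4 203.3]
[  40  258  108   43 1006] [342.7 207.3]
```

View pics/car_t.png

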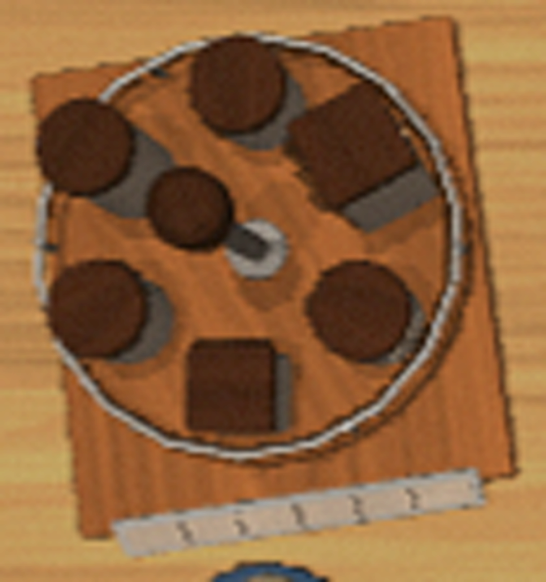

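View pics/car_s.png

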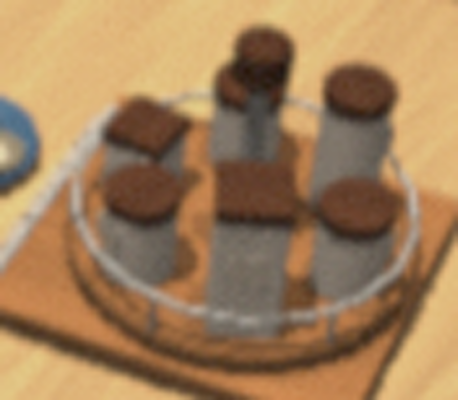

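The top crop shows the knob at (186,205), the tall jar's lid at (352,141) and plinth corners at (33,77), (455,17), (518,472) and (80,538). The scene crop shows the knob top at (265,47) and the tall jar's lid at (257,187).

```bash
python3 - <<'E'
from h import *
t=cam('top');s=cam('scene')
f=lambda x,y:(189.5+x/5.2,149.5+y/5.2)
g=lambda x,y:(319.5+x/5.2,137.5+y/5.2)
ang=lambda v:np.degrees(np.arctan2(v[1],v[0]))
K=ray(t,[f(186,205)],.202)[0];print('knob',K,ray(s,[g(265,49)],.202))
J=ray(t,[f(352,141)],.152)[0];print('jar',J,ray(s,[g(257,187)],.152))
L=ray(t,[f(287,128),f(365,83),f(418,152),f(340,200)],.152);print('lidedge',[ang(L[(i+1)%4]-L[i])%90 for i in range(4)])
C=ray(t,[f(33,77),f(455,17),f(518,472),f(80,538)],.022);print('plinth mid',C.mean(0),np.linalg.norm(C-np.roll(C,-1,0),axis=1))
yaw=ang((C[0]+C[1])/2-(C[2]+C[3])/2);y2=ang(C[0]-C[1])-90;print('yaw',yaw,y2)
S=ray(t,[f(118,538),f(482,487)],.012);print(S,S.mean(0),np.linalg.norm(S[0]-S[1]),ang(S[0]-S[1])-90)
print('jar ang',ang(J-K),ang(J-C.mean(0)),np.linalg.norm((J-K)[:2]))
st=ctrl.get_state();print(st['eef_pos'],st['qpos'])
E
```

```text
knob [0.5972984  0.24421097 0.202     ] [[0.60330636 0.23697593 0.202     ]]
jar [0.63608311 0.17652803 0.152     ] [[0.63753751 0.17523218 0.152     ]]
lidedge [np.float64(30.097783875700287), np.float64(37.217505220124906), np.float64(31.631360190105852), np.float64(36.36524677625582)]
plinth mid [0.58766936 0.24325613 0.022     ] [0.23929986 0.2568861  0.24138282 0.25886685]
yaw 7.7467301174393235 7.60611666345757
[[0.44266676 0.32746914 0.012     ]
 [0.46900282 0.12705448 0.012     ]] [0.45583479 0.22726181 0.012     ] 0.20213763666131854 7.486220781889358
jar ang -60.185770191556784 -54.03770130843894 0.07800790767174742
[0.16288512 0.65502783 0.20840886] [ 1.17702461e+00  2.86312048e-01  1.57671469e+00 -7.67835092e-06
  1.27860824e+00 -1.49972732e-01]
```

>>> drive_tool(moves=[[[0, 0, 0], [-0.036, -0.0275, -0.0045], 0.085], [[0, 0, 0], [-0.036, -0.0275, -0.0045], 0.085], [[0, 0, 0], [-0.036, -0.0275, -0.0045], 0.085], [[0, 0, 0], [-0.036, -0.0275, -0.0045], 0.085], [[0, 0, 0], [-0.036, -0.0275, -0.0045], 0.085]], grip_force=40)

```text
time: 1.12
eef_pos: [0.3052, 0.477, 0.2313]
tcp_rot: [0.122, 0.993, 0.0, 0.0]
contact_force: [-0.4, -0.2, 1.2]
opening: 0.998
finger_force: 0.0
```

>>> drive_tool(moves=[[[0, 0, 0], [-0.036, -0.0275, -0.0045], 0.085], [[0, 0, 0], [-0.036, -0.0275, -0.0045], 0.085], [[0, 0, 0], [-0.036, -0.0275, -0.0045], 0.085], [[0, 0, 0], [-0.036, -0.0275, -0.0045], 0.085], [[0, 0, 0], [-0.036, -0.0275, -0.0045], 0.085]])

```text
time: 1.75
eef_pos: [0.4467, 0.3001, 0.2539]
tcp_rot: [0.122, 0.993, 0.0, 0.0]
contact_force: [0.5, 0.6, -0.7]
opening: 0.993
finger_force: 0.0
```

>>> drive_tool(moves=[[[0, 0, 0], [-0.025, -0.052, 0], 0.085], [[0, 0, 0], [-0.025, -0.052, 0], 0.085], [[0, 0, 0], [-0.025, -0.052, 0], 0.085], [[0, 0, 0], [-0.025, -0.052, 0], 0.085], [[0, 0, 0], [-0.025, -0.052, 0], 0.085]])

```text
time: 2.38
eef_pos: [0.5046, 0.0169, 0.2539]
tcp_rot: [0.122, 0.993, 0.0, 0.001]
contact_force: [0.8, -1.2, 0.6]
opening: 0.994
finger_force: 0.0
```

>>> drive_tool(moves=[[[0, 0, 0], [-0.025, -0.052, 0], 0.085], [[0, 0, 0], [-0.025, -0.052, 0], 0.085], [[0, 0, 0], [-0.025, -0.052, 0], 0.085], [[0, 0, 0], [-0.025, -0.052, 0], 0.085], [[0, 0, 0], [-0.025, -0.052, 0], 0.085]])

```text
time: 3.0
eef_pos: [0.5632, -0.2657, 0.2537]
tcp_rot: [0.122, 0.993, -0.0, 0.0]
contact_force: [-1.3, -0.2, 0.0]
opening: 0.995
finger_force: 0.0
```

>>> drive_tool(moves=[[[0, 0, 0.178], [0, 0, 0], 0.085], [[0, 0, 0.178], [0, 0, 0], 0.085], [[0, 0, 0.178], [0, 0, 0], 0.085], [[0, 0, 0], [0, 0, 0], 0.085]])

```text
time: 3.5
eef_pos: [0.5629, -0.2638, 0.2535]
tcp_rot: [0.378, 0.926, -0.0, 0.0]
contact_force: [-1.4, -0.4, -0.2]
opening: 0.99
finger_force: 0.0
```

```bash
cat >> h.py <<'E'
from scipy.spatial.transform import Rotation as Ro
def to(x,y,z,psi):
    s=ctrl.get_state();R=Ro.from_quat(s['tcp_rot']).as_matrix()
    p=np.degrees(np.arctan2(R[1,1],R[0,1]))
    print('t',round(s['time'],2),'pos',s['eef_pos'].round(4),'psi',p.round(2),'tilt',R[:,2].round(3),'q6',s['qpos'][5].round(3),'open',s['opening'],'F',s['contact_force'].round(1),'T',s['wrist_torque'].round(2))
    print('tool shift',(R.T@(np.array([x,y,z])-s['eef_pos'])).round(4),'turn z',np.radians(((p-psi+90)%180)-90).round(3))
E
python3 -c "
from h import *
to(.568,-.264,.053,45.4)"
```

```text
t 3.5 pos [ 0.5629 -0.2638  0.2535] psi 45.55 tilt [ 0. -0. -1.] q6 -1.396 open 0.9903985219859752 F [-1.4 -0.4 -0.2] T [-0.06 -0.02  0.04]
tool shift [-0.0038  0.0034  0.2005] turn z 0.003
```

>>> drive_tool(moves=[[[0, 0, 0], [-0.004, 0.0035, 0.05], 0.045], [[0, 0, 0], [0, 0, 0.05], 0.045], [[0, 0, 0], [0, 0, 0.05], 0.045], [[0, 0, 0], [0, 0, 0.03], 0.045], [[0, 0, 0], [0, 0, 0.02], 0.045]])

```text
time: 4.12
eef_pos: [0.5676, -0.2635, 0.0516]
tcp_rot: [0.378, 0.926, 0.0, -0.001]
contact_force: [-0.6, 0.3, -0.1]
opening: 0.53
finger_force: 0.0
```

>>> drive_tool(moves=[[[0, 0, 0], [0, 0, 0], 0.0], [[0, 0, 0], [0, 0, 0], 0.0], [[0, 0, 0], [0, 0, 0], 0.0], [[0, 0, 0], [0, 0, 0], 0.0]], grip_force=30)

```text
time: 4.62
eef_pos: [0.5689, -0.2645, 0.0548]
tcp_rot: [0.379, 0.925, -0.0, 0.001]
contact_force: [-0.6, -0.4, -0.1]
opening: 0.001
finger_force: 0.0
```

```bash
python3 -c "
from h import *
to(.568,-.264,.053,100)"
```

```text
t 4.62 pos [ 0.5689 -0.2645  0.0548] psi 45.45 tilt [ 0.002 -0.001 -1.   ] q6 -1.39 open 0.0013053170529757705 F [-0.6 -0.4 -0.1] T [ 0.04 -0.01  0.03]
tool shift [ 0.001  -0.0003  0.0018] turn z -0.952
```

```bash
python3 - <<'E'
from h import *
t=cam('top');s=cam('scene')
p=ctrl.get_state()['eef_pos']
print(proj(t,[p,p-[0,0,.017]]),proj(s,[p,p-[0,0,.017],[.568,-.264,.056]]))
a=t['image'][180:240,390:450];b=s['image'][250:310,236:296]
im=np.hstack([np.clip(cv2.resize(a,(400,400),interpolation=2)*1.4,0,255).astype(np.uint8),cv2.resize(b,(400,400),interpolation=2)])
save('g1.png',im)
E
```

```text
[[421.6989252  205.60888057]
 [420.07860886 206.27358215]] [[264.83106069 278.22904967]
 [265.33466717 281.71609175]
 [264.65365946 277.68941216]]
```

View pics/g1.png

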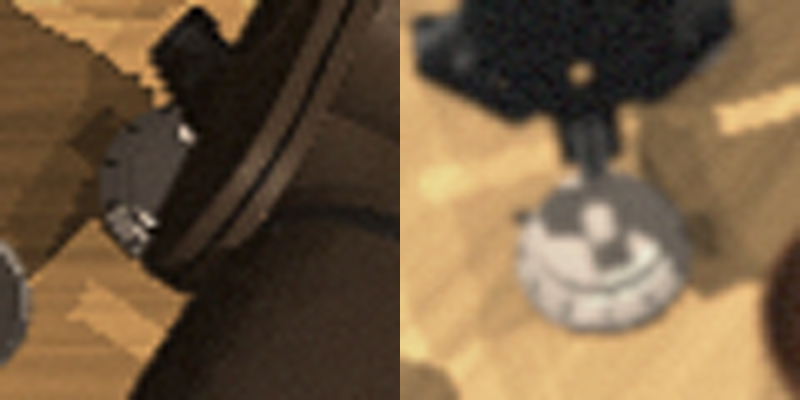

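The fingers are shut above or behind the bar: scene crop tips at (592,170), bar still visible at (600,220). I'll lift clear and measure the tip pixels against the reported TCP.

>>> drive_tool(moves=[[[0, 0, 0], [0, 0, -0.03], 0.0], [[0, 0, 0], [0, 0, -0.03], 0.0], [[0, 0, 0], [0, 0, 0], 0.0]])

```text
time: 5.1
eef_pos: [0.5702, -0.2653, 0.1169]
tcp_rot: [0.379, 0.925, -0.001, 0.003]
contact_force: [-0.8, 0.6, 0.2]
opening: -0.001
finger_force: 0.0
```

```bash
python3 - <<'E'
from h import *
s=cam('scene');st=ctrl.get_state();p=st['eef_pos'];print(p,st['opening'])
print(proj(s,[p,p-[0,0,.017],p+[0.008,-0.008,-.017]]))
g=cv2.cvtColor(s['image'],cv2.COLOR_RGB2GRAY)
print(g[240:296,250:282:2])
E
```

```text
[ 0.56900357 -0.26449247  0.11474345] 0.0027269619867651015
[[263.00149755 265.29779389]
 [263.54249907 269.0721621 ]
 [263.97066767 272.54019632]]
[[ 28  29  31  22  33  24  24  27  25  31  24  31  23  32  37  32]
 [ 25  26  28  27  35  21  30  33  27  35  28  13  29  25  29  32]
 [ 22  34  35  27  24  16  28  20  28  35  22  28  32  28  30  30]
 [ 19  21  25  32  24  30  34  26  30  39  20  24  29  20  22  60]
 [ 28  23  26  28  27  79  55  22  21  30  26  21  33  29  35  85]
 [ 29  41  34  29  34 138  93  31  29  29  27  28  24  25  62 104]
 [ 28  38  27  12  33 148  97  29  17  26  23  32  34  47  99 118]
 [ 26  25  22  34  32 119  76  26  26  26  26  24  29  88 141 138]
 [ 31  28  21  37  34  69  44  37  35  30  32  21  25 104 147 123]
 [ 32  33  28  20  24  31  32  19  25  27  27  25  44 104 121 104]
 [ 32  35  25  31  30  33  26  29  25  36  46  38  70 100  98  97]
 [ 36  30  30  33  17  24  18  23  30  67  76  73  95  98 102 100]
 [ 28  31  51  34  29  23  20  27  45 101 103  95 101 101 102 101]
 [ 44  70 113  78  24  35  35  39  43 106 108  98 105 102 101  95]
 [ 99 124 157 
[... 2100 characters left out ...]
 144 171 217 206 151 112  81]
 [168 166 176 207 213 212 209 174 145 114 169 219 202 160 147  90]
 [168 164 163 203 212 213 212 171 117 105 165 229 190 148 156 102]
 [167 163 166 199 207 211 212 178 109 113 160 227 175 157 154 134]
 [173 165 179 198 201 212 212 185 117 131 171 210 173 174 140 160]
 [170 158 186 191 184 209 209 199 156 179 190 173 188 170 120 169]
 [171 159 184 178 186 185 202 211 197 206 177 163 195 169 120 174]
 [164 152 166 161 194 170 172 193 189 171 155 190 191 168 128 182]
 [158 157 161 159 192 186 168 161 156 161 188 191 179 160 139 184]
 [153 160 159 161 192 186 195 193 189 192 211 174 159 139 157 189]
 [157 161 166 153 186 174 206 215 209 200 195 167 141 136 168 187]]
```

```bash
python3 - <<'E'
from h import *
s=cam('scene');t=cam('top')
p=np.array([.163,.655,.208]);y=np.array([.241,.970,0])
for dz in(0,-.004,-.017): print(dz,proj(s,[p+[0,0,dz],p+y*.045+[0,0,dz],p-y*.045+[0,0,dz]]).round(1).tolist())
im=cv2.imread('pics/scene0.png',0); print(im[26:60,308:346:2])
# dark tip now, top view
p=ctrl.get_state()['eef_pos'];print(p,proj(t,[p,p-[0,0,.017]]))
a=t['image'][170:250,380:480];b=s['image'][225:305,220:320]
save('g2.png',np.hstack([np.clip(cv2.resize(q,(400,320),interpolation=2)*k,0,255).astype(np.uint8) for q,k in((a,2),(b,1.))]))
E
```

```text
0 [[326.7, 58.6], [334.5, 55.5], [318.8, 61.8]]
-0.004 [[326.7, 59.5], [334.4, 56.3], [318.7, 62.7]]
-0.017 [[326.6, 62.3], [334.3, 59.2], [318.7, 65.5]]
[[118 122 125 125 124 123  63  17  22  27  20  30  31  12  23  45  31  60
   99]
 [118 124 126 123 120 125  77  26  17  25  18  18  23  12  29  46  27  60
   97]
 [117 121 121 125 128 122  63  22  26  20  31  19  20  33  27  34  29  58
   93]
 [119 117 120 118 120 113  51  25  23  17  24  26  18   8  41  30  31  63
   94]
 [113 115 113  82  92  88  48  25  21  24  23  26  29  23  53  23  14  59
   94]
 [116 114 111  51  58  57  42  23  20  17  27  23  20  24  60  29  26  60
   96]
 [118 113 109  48  40  35  40  27  26  27  30  17  20  20  50  31  24  59
   97]
 [114 117 105  44  32  33  31  22  29  27  29  19  22  24  31  32  25  58
   99]
 [112 113 103  43  23  31  34  27  19  25  20  27  33  11  30  28  23  60
  103]
 [115 116  99  39  38  25  23  28  13  21  26  22  26  19  27  28  23  62
  102]
 [117 119  93  33  27  29  34  36  21  16  32  26  40  31  23  24  24  60
   93]
 [116 115  90  34  28  21  36  57  30  28  35  45  63  
[... 1205 characters left out ...]
  80  84  79  83  80  77  84
   78]
 [ 82  80  80  80  72  43  63  75  81  85  85  85  83  82  79  80  79  76
   78]
 [ 77  81  78  78  74  72  70  79  81  83  79  81  80  77  80  76  79  80
   84]
 [ 83  83  77  76  82  79  77  77  77  82  78  82  82  76  79  81  78  80
   83]
 [ 89  80  79  77  76  78  81  86  80  79  84  80  78  77  78  77  82  83
   82]
 [ 98  91  85  80  81  79  81  81  81  81  80  79  75  78  79  82  80  80
   81]
 [101 104  98  88  86  79  75  78  80  83  77  78  76  80  78  79  82  82
   83]
 [101 101  97  93  95  87  84  76  79  79  83  81  79  76  76  80  77  81
   79]]
[ 0.56754436 -0.26355493  0.11214733] [[427.40668    203.57916491]
 [425.59479992 204.31728055]]
```

View pics/g2.png

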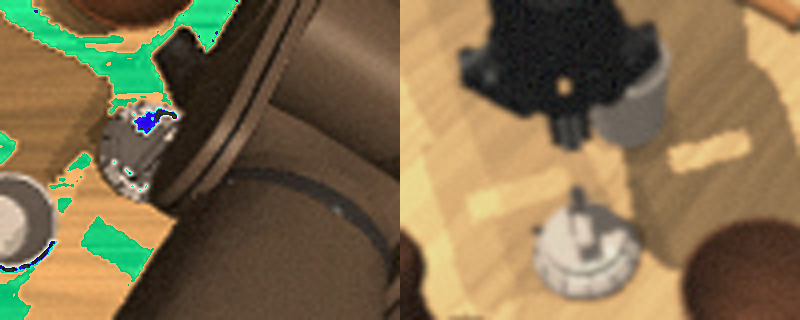

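The tips in scene g2 are at (570,145), about 8 px above the prediction, and the start picture shows the same. So the real tip is either higher than reported or offset sideways. I'll triangulate the linkage stub at top (421,182) and scene (284,237) to separate the two.

```bash
python3 - <<'E'
from h import *
s=cam('scene');t=cam('top')
def tri(a,b):
    A=[];B=[]
    for c,p in((t,a),(s,b)):
        q=ray(c,[p],0)[0];o=-c['R'].T@c['t'];d=(q-o)/np.linalg.norm(q-o);M=np.eye(3)-np.outer(d,d);A.append(M);B.append(M@o)
    X=np.linalg.solve(sum(A),sum(B));print(X,proj(t,X)-a,proj(s,X)-b)
tri((422,183),(283.5,237.5)); print(ctrl.get_state()['eef_pos'])
for z in(.1,.115,.13,.145): print(z,ray(s,[(262.5,261.5)],z))
# red timer / cup cross-check of cameras: cup rim
E
```

```text
[ 0.60711438 -0.22206179  0.21324417] [[-0.74138471 -0.8544276 ]] [[-1.06793387  0.02379934]]
[ 0.56726969 -0.26335773  0.11154062]
0.1 [[ 0.55212343 -0.24799149  0.1       ]]
0.115 [[ 0.56021244 -0.25582758  0.115     ]]
0.13 [[ 0.56830146 -0.26366367  0.13      ]]
0.145 [[ 0.57639047 -0.27149976  0.145     ]]
```

The stub triangulates to TCP xy + 0.057 m along the closing axis, so xy is right. The offset is in z: the tips sit roughly 20–30 mm above the reported TCP instead of 17 mm below. I'll go lower in small steps and watch the force.

>>> drive_tool(moves=[[[0, 0, 0], [0, 0, 0.025], 0.045], [[0, 0, 0], [0, 0, 0.025], 0.045], [[0, 0, 0], [0, 0, 0.02], 0.045], [[0, 0, 0], [0, 0, 0.008], 0.045], [[0, 0, 0], [0, 0, 0.005], 0.045]])

```text
time: 5.98
eef_pos: [0.5683, -0.2641, 0.03]
tcp_rot: [0.379, 0.925, 0.0, -0.0]
contact_force: [0.7, 0.3, 0.2]
opening: 0.525
finger_force: 0.0
```

>>> drive_tool(moves=[[[0, 0, 0], [0, 0, 0.004], 0.045], [[0, 0, 0], [0, 0, 0.004], 0.045], [[0, 0, 0], [0, 0, 0], 0.045]])

```text
time: 6.35
eef_pos: [0.5683, -0.264, 0.0225]
tcp_rot: [0.379, 0.925, -0.0, 0.0]
contact_force: [0.7, -0.1, -0.5]
opening: 0.528
finger_force: 0.0
```

```bash
python3 - <<'E'
from h import *
s=cam('scene');to(.568,-.264,.02,45.4)
g=cv2.cvtColor(s['image'],cv2.COLOR_RGB2GRAY)
print(g[264:296,248:284:2])
E
```

```text
t 6.4 pos [ 0.5684 -0.2641  0.0227] psi 45.44 tilt [ 0. -0. -1.] q6 -1.39 open 0.5264236970121849 F [ 0.4  0.5 -0.2] T [0.03 0.02 0.  ]
tool shift [ 0.0004 -0.0002  0.0027] turn z 0.001
[[166 113  31  31  25  20  29  24  27  30  29  27  25  33  43  52  31  22]
 [174 140  43  25  22  32  19  26  30  29  31  26  33  18  29  30  23  26]
 [173 150  39  29  29  25  33  49  67  75  59  27  19  27  29  19  34  29]
 [156 133  35  31  36  48  75 107 127 134 109  36  30  25  31  31  26  32]
 [101  94  32  28  32  91 134 164 163 167 128  49  27  20  28  28  20  22]
 [ 44  42  35  19  27 127 169 175 172 169 133  65  26  24  25  26  36  30]
 [ 27  31  36  31  40 140 175 181 171 165 134  71  48   9  31  35  63  58]
 [ 32  46  39  28  66 164 180 172 141 153 136  74  55  32  27  67  97 100]
 [ 21  34  23  31 110 190 192 152  96 139 129  73  59  34  30  83 105 114]
 [ 33  36  25  30 139 200 190 148  76 128 130  76  69  48  34  84 109 115]
 [ 46  61  34  19 141 196 187 145  79 116 135  86  70  54  42  81 106 115]
 [110 122  43  37 118 183 176 148  81 105 121  89  76  60  47  75 101 112]
 [169 176  67 
[... 786 characters left out ...]
104 100 101  94  72  76]
 [162 169 161 126 154 188 180 204 168 115 101 101 101 104 101  99  78  76]
 [164 169 166 136 151 208 211 212 179 109  97 111 121 116  97  93  77  76]
 [167 174 164 167 166 200 212 214 188 115 118 148 143 119  99  89  81  88]
 [168 171 163 186 186 187 207 211 199 149 163 184 152 126 105  84  92 103]
 [174 168 159 178 182 185 186 201 200 181 192 176 158 148 119  95  95 104]
 [175 165 152 169 161 196 168 170 181 171 156 158 187 174 127 103  96  99]
 [174 157 156 160 155 198 185 163 155 150 158 192 193 175 133 100 104 111]
 [169 156 161 160 161 192 187 185 179 188 193 209 170 160 136 111 114 141]
 [162 155 162 158 156 184 172 190 204 209 199 198 165 139 130 150 152 178]]
```

>>> drive_tool(moves=[[[0, 0, 0], [0, 0, 0], 0.0], [[0, 0, 0], [0, 0, 0], 0.0], [[0, 0, 0], [0, 0, 0], 0.0], [[0, 0, 0], [0, 0, 0], 0.0]])

```text
time: 6.9
eef_pos: [0.568, -0.2645, 0.0229]
tcp_rot: [0.379, 0.925, -0.0, -0.0]
contact_force: [-3.4, -2.1, 4.1]
opening: 0.132
finger_force: 32.8
```

```bash
python3 - <<'E'
from h import *
to(.568,-.264,.02,100);s=cam('scene')
d=np.array([.707,.707,0]);n=np.array([.707,-.707,0]);p=np.array([.568,-.264,0])
for z in(.034,.04,.046,.052,.058): print(z,proj(s,[p+d*.027+n*.011+[0,0,z],p-d*.027+n*.011+[0,0,z]]).round(1).tolist())
E
```

```text
t 6.9 pos [ 0.568  -0.2645  0.0229] psi 45.45 tilt [-0.001 -0.001 -1.   ] q6 -1.39 open 0.13206686442744103 F [-3.4 -2.1  4.1] T [-0.25  0.59  0.01]
tool shift [0.0003 0.0004 0.0029] turn z -0.952
0.034 [[275.5, 284.0], [255.9, 287.0]]
0.04 [[275.3, 282.8], [255.7, 285.8]]
0.046 [[275.2, 281.6], [255.5, 284.5]]
0.052 [[275.0, 280.4], [255.3, 283.3]]
0.058 [[274.9, 279.1], [255.1, 282.1]]
```

Gripped: opening 0.132, about 11 mm, matches the 12 mm bar. I'll turn it counter-clockwise.

>>> drive_tool(moves=[[[0, 0, -0.15], [0, 0, 0], 0.0], [[0, 0, -0.17], [0, 0, 0], 0.0], [[0, 0, -0.17], [0, 0, 0], 0.0], [[0, 0, -0.17], [0, 0, 0], 0.0], [[0, 0, -0.12], [0, 0, 0], 0.0]])

```text
time: 7.58
eef_pos: [0.5679, -0.2647, 0.0229]
tcp_rot: [-0.003, 1.0, -0.0, -0.0]
contact_force: [-3.4, -2.1, 4.3]
opening: 0.124
finger_force: 32.9
```

>>> drive_tool(moves=[[[0, 0, -0.06], [0, 0, 0], 0.0], [[0, 0, -0.03], [0, 0, 0], 0.0], [[0, 0, 0], [0, 0, 0], 0.0]])

```text
time: 7.95
eef_pos: [0.5679, -0.2647, 0.0229]
tcp_rot: [-0.046, 0.999, -0.0, -0.001]
contact_force: [-4.6, -3.3, 4.3]
opening: 0.127
finger_force: 32.9
```

```bash
python3 -c "
from h import *
to(.568,-.264,.02,100)"
```

```text
t 7.95 pos [ 0.5679 -0.2647  0.0229] psi 95.3 tilt [-0.001 -0.001 -1.   ] q6 -2.26 open 0.1273276614862503 F [-4.6 -3.3  4.3] T [-0.39  0.71  0.12]
tool shift [-0.0002  0.0007  0.0029] turn z -0.082
```

>>> drive_tool(moves=[[[0, 0, -0.03], [0, 0, 0], 0.0], [[0, 0, -0.03], [0, 0, 0], 0.0], [[0, 0, 0], [0, 0, 0], 0.0]])

```text
time: 8.32
eef_pos: [0.5679, -0.2647, 0.0229]
tcp_rot: [-0.076, 0.997, -0.0, -0.001]
contact_force: [-4.1, -2.6, 4.6]
opening: 0.13
finger_force: 32.9
```

```bash
python3 -c "
from h import *
to(.568,-.264,.02,100)"
```

```text
t 8.32 pos [ 0.5679 -0.2647  0.0229] psi 98.74 tilt [-0.001 -0.001 -1.   ] q6 -2.32 open 0.1296333416502421 F [-4.1 -2.6  4.6] T [-0.34  0.81  0.04]
tool shift [-0.0003  0.0007  0.0029] turn z -0.022
```

>>> drive_tool(moves=[[[0, 0, -0.03], [0, 0, 0], 0.0], [[0, 0, -0.03], [0, 0, 0], 0.0], [[0, 0, 0], [0, 0, 0], 0.0]])

```text
time: 8.7
eef_pos: [0.5679, -0.2647, 0.0229]
tcp_rot: [-0.106, 0.994, -0.0, -0.001]
contact_force: [-4.5, -2.3, 3.4]
opening: 0.126
finger_force: 32.9
```

```bash
python3 -c "
from h import *
to(.568,-.264,.02,100)"
```

```text
t 8.7 pos [ 0.5679 -0.2647  0.0229] psi 102.18 tilt [-0.001 -0.001 -1.   ] q6 -2.38 open 0.1258918913243419 F [-4.5 -2.3  3.4] T [-0.41  0.84  0.1 ]
tool shift [-0.0003  0.0007  0.0029] turn z 0.038
```

>>> drive_tool(moves=[[[0, 0, -0.03], [0, 0, 0], 0.0], [[0, 0, -0.03], [0, 0, 0], 0.0], [[0, 0, 0], [0, 0, 0], 0.0]])

```text
time: 9.07
eef_pos: [0.5679, -0.2647, 0.0229]
tcp_rot: [-0.134, 0.991, -0.0, -0.0]
contact_force: [-4.5, -3.2, 4.4]
opening: 0.126
finger_force: 34.0
```

```bash
python3 -c "
from h import *
to(.568,-.264,.02,100)
for i in range(4):
    cam('scene');print(ctrl.get_state()['wrist_torque'])"
```

```text
t 9.07 pos [ 0.5679 -0.2647  0.0229] psi 105.43 tilt [-0.001 -0.    -1.   ] q6 -2.437 open 0.1259880587149999 F [-4.5 -3.2  4.4] T [-0.44  0.83 -0.53]
tool shift [-0.0003  0.0007  0.0029] turn z 0.095
[-0.38620172  0.85000042 -0.55492474]
[-0.47199211  0.78879847 -0.50580312]
[-0.35519209  0.89620979 -0.49561957]
[-0.41289842  0.85746761 -0.53595962]
```

>>> drive_tool(moves=[[[0, 0, -0.03], [0, 0, 0], 0.0], [[0, 0, -0.03], [0, 0, 0], 0.0], [[0, 0, 0], [0, 0, 0], 0.0]])

```text
time: 9.65
eef_pos: [0.5679, -0.2647, 0.0229]
tcp_rot: [-0.162, 0.987, 0.0, -0.0]
contact_force: [-6.1, -3.4, 4.2]
opening: 0.129
finger_force: 45.9
```

```bash
python3 -c "
from h import *
to(.568,-.264,.02,100)
for i in range(4):
    cam('scene');print(ctrl.get_state()['wrist_torque'])"
```

```text
t 9.65 pos [ 0.5679 -0.2647  0.0229] psi 108.69 tilt [-0.  0. -1.] q6 -2.495 open 0.12850239419817602 F [-6.1 -3.4  4.2] T [-0.47  0.88 -1.03]
tool shift [-0.0003  0.0007  0.0029] turn z 0.152
[-0.49753595  0.82424286 -1.07239174]
[-0.44694212  0.89773055 -1.06623282]
[-0.48047178  0.84568718 -1.06177681]
[-0.44293757  0.84916285 -1.02169234]
```

The stop is reached: torque climbs from −0.05 to −1.0 N m beyond psi ≈ 103°. I'll ease off, release and lift.

>>> drive_tool(moves=[[[0, 0, 0.06], [0, 0, 0], 0.0], [[0, 0, 0], [0, 0, 0], 0.045], [[0, 0, 0], [0, 0, 0], 0.045], [[0, 0, 0], [0, 0, 0], 0.045], [[0, 0, 0], [0, 0, -0.03], 0.045]])

```text
time: 10.48
eef_pos: [0.5663, -0.2622, 0.0494]
tcp_rot: [-0.136, 0.991, 0.002, -0.002]
contact_force: [-0.1, -0.6, 0.3]
opening: 0.53
finger_force: 0.0
```

>>> drive_tool(moves=[[[0, 0, 0], [0, 0, -0.05], 0.085], [[0, 0, 0], [0, 0, -0.05], 0.085], [[0, 0, 0], [0, 0, -0.05], 0.085], [[0, 0, 0], [0, 0, -0.05], 0.085], [[0, 0, 0], [0, 0, 0], 0.085]])

```text
time: 11.1
eef_pos: [0.5709, -0.2652, 0.2591]
tcp_rot: [-0.136, 0.991, -0.004, 0.005]
contact_force: [0.2, -0.5, -0.1]
opening: 1.002
finger_force: 0.0
```

```bash
python3 - <<'E'
from h import *
to(.5974,.2443,.25,30)
s=cam('scene')
b=s['image'][260:310,240:290]
save('t2.png',(cv2.resize(b,(400,400),interpolation=2)*.9).astype(np.uint8))
E
```

```text
t 11.1 pos [ 0.5709 -0.2652  0.2591] psi 105.64 tilt [ 0.01  -0.006 -1.   ] q6 -2.44 open 1.0015044183540183 F [ 0.2 -0.5 -0.1] T [0.01 0.03 0.  ]
tool shift [-0.1629  0.4836  0.0062] turn z 1.32
```

View pics/t2.png

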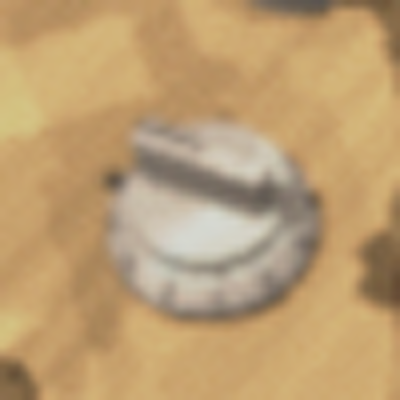

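The timer picture shows the pointer end at (145,130) over the index at (115,180), with the bar aligned to the index: zero. Now the knob.

>>> drive_tool(moves=[[[0, 0, 0], [-0.0163, 0.0484, 0], 0.085], [[0, 0, 0], [-0.0163, 0.0484, 0], 0.085], [[0, 0, 0], [-0.0163, 0.0484, 0], 0.085], [[0, 0, 0], [-0.0163, 0.0484, 0], 0.085], [[0, 0, 0], [-0.0163, 0.0484, 0], 0.085]])

```text
time: 11.78
eef_pos: [0.5806, -0.007, 0.2498]
tcp_rot: [-0.136, 0.991, 0.001, -0.002]
contact_force: [0.6, 0.4, 0.4]
opening: 0.998
finger_force: 0.0
```

>>> drive_tool(moves=[[[0, 0, 0], [-0.0163, 0.0484, 0], 0.085], [[0, 0, 0], [-0.0163, 0.0484, 0], 0.085], [[0, 0, 0], [-0.0163, 0.0484, 0], 0.085], [[0, 0, 0], [-0.0163, 0.0484, 0], 0.085], [[0, 0, 0], [-0.0163, 0.0484, 0], 0.085]])

```text
time: 12.4
eef_pos: [0.594, 0.2476, 0.2496]
tcp_rot: [-0.136, 0.991, -0.0, -0.002]
contact_force: [-0.1, -1.2, 0.6]
opening: 0.993
finger_force: 0.0
```

>>> drive_tool(moves=[[[0, 0, 0.18], [0, 0, 0], 0.07], [[0, 0, 0.18], [0, 0, 0], 0.07], [[0, 0, 0.18], [0, 0, 0], 0.07], [[0, 0, 0.18], [0, 0, 0], 0.07], [[0, 0, 0.18], [0, 0, 0], 0.07]])

```text
time: 13.02
eef_pos: [0.594, 0.246, 0.2494]
tcp_rot: [0.311, 0.95, -0.001, -0.002]
contact_force: [-0.7, 0.7, -0.1]
opening: 0.819
finger_force: 0.0
```

>>> drive_tool(moves=[[[0, 0, 0.18], [0, 0, 0], 0.07], [[0, 0, 0.18], [0, 0, 0], 0.07], [[0, 0, 0.06], [0, 0, 0], 0.07], [[0, 0, 0], [0, 0, 0], 0.07]])

```text
time: 13.52
eef_pos: [0.5942, 0.2459, 0.2499]
tcp_rot: [0.5, 0.866, -0.001, -0.001]
contact_force: [-0.2, 0.1, -0.2]
opening: 0.822
finger_force: 0.0
```

```bash
python3 - <<'E'
from h import *
to(.5974,.2443,.147,30)
s=cam('scene');g=cv2.cvtColor(s['image'],cv2.COLOR_RGB2GRAY)
p=ctrl.get_state()['eef_pos'];print(proj(s,[p+[0,0,.03],p+[.03,.018,.03],p-[.03,.018,-.03]]))
print(g[110:152:1,348:394:2])
E
```

```text
t 13.53 pos [0.5942 0.2459 0.2499] psi 30.03 tilt [-0.004 -0.001 -1.   ] q6 -0.289 open 0.8219617542551135 F [-0.2  0.1 -0.2] T [ 0.01  0.05 -0.03]
tool shift [-0.0031  0.0024  0.1029] turn z 0.0
[[371.78360706 124.15687029]
 [383.20209596 124.68860364]
 [360.36055941 123.63588158]]
[[191 193  92  30  28  22  32  25  95 181 194 197 202 196 195 191 156  93
   44  22  14  37  28]
 [199 195 106  46  35  34  30  52 153 192 198 199 197 196 193 189 160 108
   73  23  17  30  19]
 [198 199 148  97  80  30  32  99 187 195 199 199 196 195 193 191 169 121
   95  32  22  35  30]
 [197 194 185 152 141  37  31 132 195 196 200 197 196 193 191 194 168 100
   91  35  24  19  33]
 [198 194 191 180 177  46  40 153 198 197 199 193 193 189 192 190 155 101
   83  33  24  33  45]
 [194 191 187 189 187  52  50 158 198 198 196 193 191 192 192 191 165 115
   92  37  26  44  81]
 [190 188 190 195 189  47  64 170 199 199 194 192 192 192 191 192 155 120
   95  47  30  66 100]
 [190 190 195 194 185  49  63 182 196 194 192 192 192 190 191 195 126 102
   75  57  44  84  98]
 [191 191 195 192 188  43  67 187 196 19
[... 2558 characters left out ...]
198 198 192 191 187]
 [194 195 195 201 198 198 198 195 186  85  61  53  58  68 161 194 193 196
  201 195 191 191 186]
 [196 193 197 198 200 195 195 197 172  68  59  57  57  51 136 191 194 198
  200 191 193 187 187]
 [193 195 197 202 196 196 196 198 168  59  65  58  58  49 122 197 200 201
  197 192 193 191 186]
 [191 194 198 196 197 197 197 197 162  52  57  59  54  49 118 199 198 200
  192 190 190 186 187]
 [192 196 200 196 196 197 198 194 130  45  48  53  48  42 128 197 199 198
  188 173 162 171 185]
 [192 196 199 197 199 197 197 161  78  39  41  40  42  39 145 199 202 196
  160 126 106 127 151]
 [200 198 198 200 197 197 199 105  46  36  41  38  32  33 159 199 196 183
  109  71  61  66  97]]
```

>>> drive_tool(moves=[[[0, 0, 0], [-0.003, 0.0025, 0.03], 0.07], [[0, 0, 0], [0, 0, 0.04], 0.07], [[0, 0, 0], [0, 0, 0.023], 0.07], [[0, 0, 0], [0, 0, 0.01], 0.07], [[0, 0, 0], [0, 0, 0], 0.07]])

```text
time: 14.2
eef_pos: [0.5984, 0.2446, 0.1486]
tcp_rot: [0.5, 0.866, -0.001, -0.001]
contact_force: [0.2, 0.6, 0.9]
opening: 0.817
finger_force: 0.0
```

>>> drive_tool(moves=[[[0, 0, 0], [0, 0, 0], 0.02], [[0, 0, 0], [0, 0, 0], 0.02], [[0, 0, 0], [0, 0, 0], 0.02], [[0, 0, 0], [0, 0, 0], 0.02], [[0, 0, 0], [0, 0, 0], 0.02]], grip_force=60)

```text
time: 14.82
eef_pos: [0.5986, 0.2442, 0.1516]
tcp_rot: [0.5, 0.866, -0.001, 0.0]
contact_force: [-3.8, -2.2, 6.2]
opening: 0.42
finger_force: 61.4
```

```bash
python3 -c "
from h import *
to(.5974,.2443,.147,-82.4)"
```

```text
t 14.82 pos [0.5986 0.2442 0.1516] psi 29.99 tilt [-0.    -0.001 -1.   ] q6 -0.292 open 0.4197467955129902 F [-3.8 -2.2  6.2] T [-0.46  0.82  0.04]
tool shift [ 0.0007 -0.001   0.0046] turn z -1.18
```

Gripped: opening 0.42, about 36 mm, fits the 38 mm knob. I'll turn clockwise about 1.9 rad, then measure.

>>> drive_tool(moves=[[[0, 0, 0.12], [0, 0, 0], 0.02], [[0, 0, 0.17], [0, 0, 0], 0.02], [[0, 0, 0.17], [0, 0, 0], 0.02], [[0, 0, 0.17], [0, 0, 0], 0.02], [[0, 0, 0.17], [0, 0, 0], 0.02]])

```text
time: 15.45
eef_pos: [0.5983, 0.2442, 0.1516]
tcp_rot: [0.799, 0.601, -0.001, 0.0]
contact_force: [-3.8, -2.9, 5.7]
opening: 0.416
finger_force: 61.5
```

>>> drive_tool(moves=[[[0, 0, 0.17], [0, 0, 0], 0.02], [[0, 0, 0.17], [0, 0, 0], 0.02], [[0, 0, 0.17], [0, 0, 0], 0.02], [[0, 0, 0.17], [0, 0, 0], 0.02], [[0, 0, 0.17], [0, 0, 0], 0.02]])

```text
time: 16.08
eef_pos: [0.5982, 0.2444, 0.1516]
tcp_rot: [0.976, 0.218, -0.001, 0.0]
contact_force: [-5.2, -2.5, 5.9]
opening: 0.422
finger_force: 61.5
```

>>> drive_tool(moves=[[[0, 0, 0.15], [0, 0, 0], 0.02], [[0, 0, 0.1], [0, 0, 0], 0.02], [[0, 0, 0.06], [0, 0, 0], 0.02], [[0, 0, 0], [0, 0, 0], 0.02]])

```text
time: 16.58
eef_pos: [0.5981, 0.2445, 0.1516]
tcp_rot: [0.998, 0.067, -0.001, 0.0]
contact_force: [-6.0, -3.1, 6.4]
opening: 0.421
finger_force: 61.4
```

```bash
python3 - <<'E'
from h import *
to(.5974,.2443,.147,-82.4)
s=cam('scene');t=cam('top')
a=t['image'][150:262,190:295];b=s['image'][138:215,310:408]
save('c2.png',np.hstack([np.clip(cv2.resize(a,(420,448),interpolation=2)*1.7,0,255).astype(np.uint8),cv2.copyMakeBorder(cv2.resize(b,(380,299),interpolation=2),0,149,0,0,0)]))
ex=np.array([np.cos(.1326),np.sin(.1326),0]);ey=np.array([-ex[1],ex[0],0]);A=np.array([.5974,.2443,0])
q=[A-.078*ex+[0,0,.152]]+[A-(.078+i*.0245)*ex+j*.0245*ey+[0,0,.152] for i,j in((1,1),(1,-1),(-1,-1),(-1,1))]
P=proj(t,q);Q=proj(s,q);print(((P-[189.5,149.5])*4).round().tolist());print(((Q-[309.5,137.5])*3.88+[420,0]).round().tolist())
E
```

```text
t 16.57 pos [0.5981 0.2445 0.1516] psi -82.37 tilt [-0.002 -0.    -1.   ] q6 1.669 open 0.42085362366085366 F [-6.  -3.1  6.4] T [-0.13  0.92 -0.05]
tool shift [-0.0008  0.0001  0.0046] turn z 0.001
[[177.0, 292.0], [143.0, 336.0], [220.0, 325.0], [211.0, 248.0], [134.0, 259.0]]
[[564.0, 50.0], [550.0, 26.0], [526.0, 58.0], [579.0, 74.0], [601.0, 42.0]]
```

View pics/c2.png

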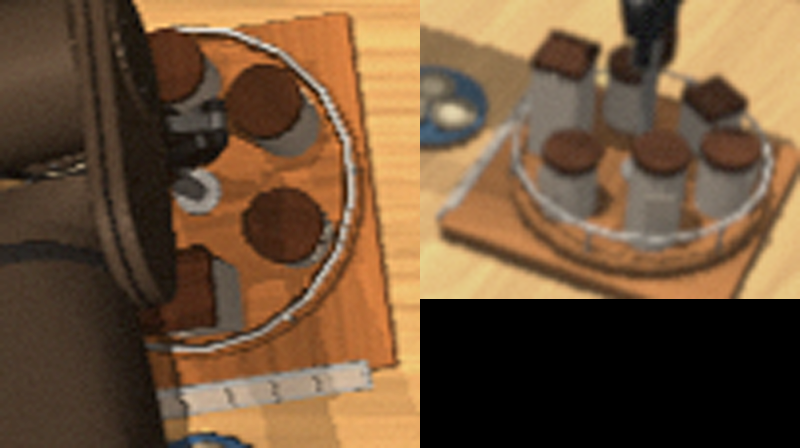

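The top crop shows the tall jar's lid with right corners at (208,246) and (216,327), where (211,248) and (220,325) were predicted. In the scene crop the jar is front-left at (567,53), predicted (564,50). So it is within a couple of degrees. I'll refine using all the visible lids against the 60° pot spacing.

```bash
python3 - <<'E'
from h import *
t=cam('top')
A=np.array([.5974,.2443,0])
def ang(uv,z):
    d=ray(t,[uv],z)[0]-A;return round(np.degrees(np.arctan2(d[1],d[0])),1),round(np.hypot(d[0],d[1]),4)
def ells(gray,thr,x0,y0,x1,y1):
    v=cv2.resize(gray[y0:y1,x0:x1],None,fx=8,fy=8,interpolation=cv2.INTER_CUBIC)
    m=cv2.morphologyEx((v<thr).astype(np.uint8),cv2.MORPH_OPEN,np.ones((15,15)))
    for c in cv2.findContours(m,0,2)[0]:
        if 1500<cv2.contourArea(c)<60000:
            M=cv2.moments(c);yield (M['m10']/M['m00']/8+x0-.44,M['m01']/M['m00']/8+y0-.44),cv2.boundingRect(c)[2:],cv2.contourArea(c)/64
f=lambda x,y:(189.5+x/5.2,149.5+y/5.2)
print('initial by eye')
for n,p,z in(('jar',(352,141),.152),('rA',(239,86),.11),('tallr',(85,147),.142),('rB',(98,308),.11),('lsq',(232,385),.1),('rC',(358,311),.11)): print(n,ang(f(*p),z))
im0=cv2.imread('pics/top0.png')[:,:,2]
for thr in(75,):
    for name,im in(('init',im0),('now',t['image'][:,:,0])):
        print(name)
        for b in((192,155,285,245),) if name=='init' else ((228,160,285,245),):
            for e in ells(im,thr,*b): print(np.round(e[0],2),e[1],round(e[2]),'z.11',ang(e[0],.11),'z.142',ang(e[0],.142))
print('now by eye')
g=lambda x,y:(189.5+x/4,149.5+y/4)
print('tallr',ang(g(265,101),.142),'rA',ang(g(282,226),.11))
for p in((208,246),(216,327)): print(ray(t,[g(*p)],.152)-A)
E
```

```text
initial by eye
jar (np.float64(-60.3), np.float64(0.078))
rA (np.float64(-1.5), np.float64(0.0761))
tallr (np.float64(59.6), np.float64(0.0771))
rB (np.float64(119.2), np.float64(0.0774))
lsq (np.float64(179.2), np.float64(0.0767))
rC (np.float64(-122.1), np.float64(0.0762))
init
[235.66 224.06] (180, 153) 379 z.11 (np.float64(-176.1), np.float64(0.079)) z.142 (np.float64(-171.0), np.float64(0.0818))
[275.65 214.29] (49, 93) 29 z.11 (np.float64(-116.1), np.float64(0.1227)) z.142 (np.float64(-116.5), np.float64(0.1274))
[260.2  210.08] (197, 165) 376 z.11 (np.float64(-121.5), np.float64(0.0814)) z.142 (np.float64(-121.5), np.float64(0.0876))
[210.76 209.73] (202, 164) 407 z.11 (np.float64(123.5), np.float64(0.0733)) z.142 (np.float64(130.3), np.float64(0.0676))
[279.37 200.54] (23, 89) 25 z.11 (np.float64(-98.5), np.float64(0.121)) z.142 (np.float64(-100.1), np.float64(0.1253))
[216.5  184.13] (366, 254) 696 z.11 (np.float64(59.9), np.float64(0.0551)) z.142 (np.float64(60.1), np.float64(0.0444))
now
[261.08 206.34] (200, 165) 352 z.11 (np.float64(-114.6), np.float64(0.0788)) z.142 (np.float64(-115.3), np.float64(0.085))
now by eye
tallr (np.float64(-53.8), np.float64(0.0771)) rA (np.float64(-114.8), np.float64(0.0758))
[[-0.04870497 -0.02923827  0.152     ]]
[[-0.09954229 -0.03507164  0.152     ]]
```

The estimates (−174.0°, −173.4°, −173.9°) put the jar about 1.2° past the target of −172.4°. I'll turn back 0.022 rad and firm up the grip.

>>> drive_tool(moves=[[[0, 0, -0.022], [0, 0, 0], 0.02], [[0, 0, 0], [0, 0, 0], 0.02], [[0, 0, 0], [0, 0, 0], 0.02], [[0, 0, 0], [0, 0, 0], 0.02], [[0, 0, 0], [0, 0, 0], 0.02]], grip_force=80)

```text
time: 17.35
eef_pos: [0.5982, 0.2445, 0.1517]
tcp_rot: [0.997, 0.078, -0.001, 0.0]
contact_force: [-5.9, -2.1, 6.5]
opening: 0.414
finger_force: 79.6
```

```bash
python3 - <<'E'
from h import *
to(.5974,.2443,.147,-82.4)
t=cam('top');v=cv2.resize(t['image'][160:245,228:285,0],None,fx=8,fy=8,interpolation=cv2.INTER_CUBIC)
m=cv2.morphologyEx((v<75).astype(np.uint8),cv2.MORPH_OPEN,np.ones((15,15)))
for c in cv2.findContours(m,0,2)[0]:
    M=cv2.moments(c)
    if 1500<M['m00']<60000:
        d=ray(t,[(M['m10']/M['m00']/8+227.56,M['m01']/M['m00']/8+159.56)],.11)[0]-[.5974,.2443,0];print(np.degrees(np.arctan2(d[1],d[0])))
E
```

```text
t 17.35 pos [0.5982 0.2445 0.1517] psi -81.06 tilt [-0.002 -0.    -1.   ] q6 1.646 open 0.41442550209057083 F [-5.9 -2.1  6.5] T [-0.14  0.96  0.08]
tool shift [-0.0008  0.      0.0047] turn z 0.023
-113.49741573135331
```

```bash
python3 -c "
from plant import ctrl
print(ctrl.sign_off())"
```

```text
the job is handed in; nothing more can be done
None
```

I turned the timer back to its zero stop, then brought the tall square jar to the front, within about 1° by camera measurement. I handed the job in at about 17.4 s, with the gripper still holding the turntable knob at 80 N.

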